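# Clear the taped place and tip the bit case down into it

### The job

Push the round tin out of the taped rectangle on the bench, wholly clear of the tape, then tip the upright drill-bit case over by pushing it near its top so that it falls flat inside the rectangle. It must come down there, not be slid in after landing; it may lie on the tape but not reach past the tape's outer edge. Only push with the fingers: do not pick up or lift the tin or the case, do not tip the tin up, and leave the battery pack and the oil bottle where they are.

Things in the scene. Friction and masses are not known exactly. Their poses are not given: they have to be found in the camera images.
- place: Rectangle of pale tape 15 mm wide on the black bench, fixed and flat (nothing to bump into). Outer edges 140 mm (along x) by 220 mm (along y); origin at its middle on the bench. It lies left or right of the case, its y within a few degrees of the case's y; the case stands on or just at the tape strip at one of its ends.
- case: Dark green closed hard plastic drill-bit case, loose, standing on its small end: 80 mm wide (x), 45 mm thick (y), 160 mm tall (z), about 0.4 kg, centre of mass central. Origin: centre of its underside. One broad face (+y or -y) looks over the rectangle. Pushed high on the other, it tips about its bottom edge past 16 degrees of lean, then falls by itself; the foot hardly shifts.
- case_center (a point): Centre of the case, half-way up (80 mm above the underside).
- foot_a (a point): Corner of the case's outline: underside, end of its width at -x (40 mm from its origin), mid-thickness.
- foot_b (a point): The same at +x, underside, mid-thickness.
- head_a (a point): Corner of the case's outline: top end (160 mm from the underside), at -x, mid-thickness.
- head_b (a point): The same at +x, top end, mid-thickness.
- tin: Round closed steel screw tin, 64 mm diameter, 38 mm tall, about 0.22 kg, loose, lying flat on the bench within the taped rectangle. Origin at the centre of its underside.
- battery: Bystander: black power-tool battery pack, 75 x 70 mm, 56 mm tall, loose, standing on the bench on the other side of the case from the rectangle, its nearest side about 35 to 55 mm from the case. Origin at the centre of its underside.
- oil: Bystander: oil bottle, 48 mm diameter, 120 mm tall, loose, standing behind the case as seen from the robot. Origin at the centre of its underside.
Not all that is in view belongs to the job. What is meant by the tin is not green, and is the smaller of those in its own colour.

How it is judged (in metres and radians):
On the way, in this order (a step that is already met when the one before it is completed fails the run):
1. the tin is pushed clear of the taped rectangle while the case still stands ((x of tin in the frame of place above 0.1 m or x of tin in the frame of place below -0.1 m or y of tin in the frame of place above 0.14 m or y of tin in the frame of place below -0.14 m) and angle between tin's own z axis and vertical below 0.1 rad and angle between case's own z axis and vertical below 0.15 rad), for 0.2 s.
2. the case lies flat inside the rectangle (height (world z) of case_center below 0.028 m and angle between case's own z axis and vertical between 1.47 and 1.67 rad and x of foot_a in the frame of place between -0.07 and 0.07 m and y of foot_a in the frame of place between -0.11 and 0.11 m and x of foot_b in the frame of place between -0.07 and 0.07 m and y of foot_b in the frame of place between -0.11 and 0.11 m and x of head_a in the frame of place between -0.07 and 0.07 m and y of head_a in the frame of place between -0.11 and 0.11 m and x of head_b in the frame of place between -0.07 and 0.07 m and y of head_b in the frame of place between -0.11 and 0.11 m), for 0.2 s.
At the end, for the whole second after the job is handed in: The case lies flat on a broad face (within about 0.1 rad), at rest, all four corners within the outer edge of the tape (140 x 220 mm); the tin lies flat, at rest, with its rim outside the tape's outer edge (2 mm of overlap forgiven) (all of step 2 and (x of tin in the frame of place above 0.1 m or x of tin in the frame of place below -0.1 m or y of tin in the frame of place above 0.14 m or y of tin in the frame of place below -0.14 m) and angle between tin's own z axis and vertical below 0.1 rad and linear speed of each of case, tin below 0.02 m/s); the robot touches nothing.
It fails at once if the case comes down outside the taped rectangle (4 mm allowed) (angle between case's own z axis and vertical above 1.45 rad and height (world z) of case_center below 0.05 m and not (x of foot_a in the frame of place between -0.074 and 0.074 m and y of foot_a in the frame of place between -0.114 and 0.114 m and x of foot_b in the frame of place between -0.074 and 0.074 m and y of foot_b in the frame of place between -0.114 and 0.114 m and x of head_a in the frame of place between -0.074 and 0.074 m and y of head_a in the frame of place between -0.114 and 0.114 m and x of head_b in the frame of place between -0.074 and 0.074 m and y of head_b in the frame of place between -0.114 and 0.114 m)).
It fails at once if the case is lifted off the bench (height (world z) of case_center above 0.093 m or height (world z) of each of foot_a, foot_b, head_a, head_b above 0.035 m).
It fails at once if the tin is lifted or tipped up (height (world z) of tin above 0.012 m).
It fails at once if the battery or the oil bottle is shifted by more than 15 mm or knocked over (distance of any of battery, oil from where it was at the start of the episode above 0.015 m or angle between any of oil, battery's own z axis and vertical above 0.3 rad).
It also fails if it takes over 46 s, if anything falls off the work surface, if the arm or the gripper's body presses on something with over 40 N, if the wrist force passes 120 N, or if a joint passes its speed limit or range.

### The arm

A 6-joint arm with a two-finger parallel gripper is mounted at the origin on the work surface. World frame = base frame: x ahead of the robot, y to its left, z up, the work surface at z = 0. Lengths are in mm, angles in rad, forces in N, time in s.
With the tool pointing down it reaches from about 200 to 875 mm from the base axis. Payload 3.4 kg.
Tool frame: the origin (TCP) lies at the centre of the arm's flange, where the gripper is bolted on; the fingertips stand 199 mm ahead of it and the grasp point (between the pads) lies 180 mm ahead of it; z points along the fingers, y is the line along which they close (so a half turn about z gives the same grasp; the last joint's range is limited). The gripper opens to 94 mm and grips with 3 to 60 N. Pads are 16 mm wide; open, the fingers measure 119 mm over their backs; the gripper's body (75 mm by 177 mm) begins 78 mm behind the grasp point.
Start: joints at [1.093, 0.276, 1.505, -0, 1.361, -0.121], TCP at [200.845, 538.8, 404.693] pointing down, gripper open.
Joint ranges: [-2.89, 2.89], [-0.75, 2.08], [0.22, 2.7], [-1.18, 4.32], [0.11, 2.71], [-2.7, 2.7]. Speed limits (rad/s): [2.57, 2.57, 3.14, 3.14, 3.14, 3.14].

### API

Orientations are given as a unit quaternion [x, y, z, w].
In Python, from plant import ctrl gives the robot as it stands. The module is installed in compiled form; this text tells all that it offers.
- The arm moves only by the tool jog_arm, never from a script. Its argument "series" is a list of rows, each a list of 6 numbers: the shift along the world's x, y, z in m, then the turn, a rotation vector about the world's x, y, z in rad. In form: [[x, y, z, rx, ry, rz], ...]. A call has 1 to 12 rows; each row is the pose to reach, as a shift and turn from the pose commanded when the call began; what a row does not reach only later rows make up. A row lasts 1/10 s, in which the tool goes at most 50 mm and 8.59 degrees, less where a joint would pass 70% of its speed; a pose out of reach is approached as far as the arm can. A call with a gripper value outside its range is refused whole. "fingers" is the finger opening in m, from 0 to 0.094, set as the call begins (left out, the last holds). The fingers move at their own pace and stop on an object; "squeeze" is the grip in N (left out, the last holds). Time passes only in rows, so rows that repeat a pose let the fingers close. It gives the time, the measured TCP pose, the force and the opening at its end, in the units of the state.
- ctrl.state(): the state, without advancing time (a new reading comes with each control period).
- ctrl.capture(name): name is "scene" or "side" or "wrist"; returns the picture (480x640x3 uint8, blue, green, red); there is no depth.
- ctrl.camera_model(name): a dict with "mtx" (3x3 intrinsics, pixels), "xyz" and "rotation" of the camera in the world. Camera axes: x right, y down, z forward; pixel columns grow to the right and rows downward; lengths in mm; the calibration is good to about 2 mm. A picture is of the moment at which its call begins: read the wrist's pose just before it. camera_model takes no time and is no camera call; for the wrist camera it gives the pose at the moment of the call.
- ctrl.close_job(): hands the job in, once; it reports no verdict.
The state is a dict: "time": time; "qpos": joint angles; "joint_velocities": joint speeds; "tau": joint torques, N m; "position": TCP position; "tcp_rot": TCP orientation; "ft_force": force on the tool from outside, world axes, zero at the start; "moment": the same for the moment, N m; "finger_gap": opening from 0.0 (shut) to 1.0 (fully open).
Only numpy, scipy, OpenCV 4.12 (cv2) and the standard library are available. Lean on these libraries where they do the work, as an engineer would, in place of code of your own. Each camera call takes 0.05 s, during which the arm holds its last target. There are 200 camera calls.

## Working session

There is one attempt and no reset: what is moved stays moved. The work goes in short steps, Python scripts to look and compute and a tool call to move; the robot and the scene stay as the last step left them, time stands still between calls to the robot, and variables do not carry over. Pictures are saved under pics/ and viewed, on a budget of 10 in all, crops included, one or two more only if the job needs it, and the job is handed in when it is done.

Besides the shell and the picture viewer there is one more tool, called by a JSON object that holds its "api" and its "payload". jog_arm: Moves the arm, as the interface text tells. Its arguments: {"type":"object","properties":{"series":{"type":"array"},"fingers":{"type":"number"},"squeeze":{"type":"number"}},"required":["series"]}

```bash
mkdir -p pics; cat > h.py <<'E'
import numpy as np, cv2
from plant import ctrl
def ray(m,u,v):
    K=np.array(m["mtx"],float);R=np.array(m["rotation"],float)
    if R.size==4:
        from scipy.spatial.transform import Rotation as Q; R=Q.from_quat(R).as_matrix()
    return np.array(m["xyz"],float), R@np.linalg.inv(K)@np.array([u,v,1.])
def hit(m,u,v,z=0):
    o,d=ray(m,u,v); return o+d*(z-o[2])/d[2]
E
python3 - <<'E'
from h import *
for n in("scene","side"):
    im=ctrl.capture(n); cv2.imwrite(f"pics/{n}0.png",im)
    m=ctrl.camera_model(n); print(n,m)
print(ctrl.state())
E
```

```text
scene {'mtx': array([[484.00641936,   0.        , 320.53983967],
       [  0.        , 484.00641936, 243.87926826],
       [  0.        ,   0.        ,   1.        ]]), 'xyz': array([1016.55052497, -176.11956735,  651.98839007]), 'rotation': array([ 0.79027038,  0.48394362, -0.20269773, -0.31652004])}
side {'mtx': array([[570.14370008,   0.        , 322.25782123],
       [  0.        , 570.14370008, 249.72087317],
       [  0.        ,   0.        ,   1.        ]]), 'xyz': array([ 177.62268325, -504.37243321,  868.06890857]), 'rotation': array([ 0.8898906 , -0.2831064 ,  0.10549645, -0.34178353])}
{'time': 0.1, 'qpos': array([ 1.09297846e+00,  2.76526525e-01,  1.50598910e+00,  1.01592426e-05,
        1.36071318e+00, -1.21037241e-01]), 'joint_velocities': array([ 0.00027157, -0.00208854, -0.00299451,  0.00014995,  0.00289366,
        0.00172579]), 'tau': array([ 1.74061668e-03, -4.05456054e+01, -2.37779349e+01,  7.04267272e-02,
        2.99225491e-02, -3.96416408e-05]), 'position': array([200.76186546, 538.6159632 , 403.90091455]), 'tcp_rot': array([ 1.77446649e-01,  9.84130082e-01, -7.80211937e-04, -2.46056923e-04]), 'ft_force': array([-0.856408  ,  0.19972932, -0.00391984]), 'moment': array([-0.02751505, -0.02597238, -0.04078234]), 'finger_gap': 0.9993595145789066}
```

View pics/scene0.png

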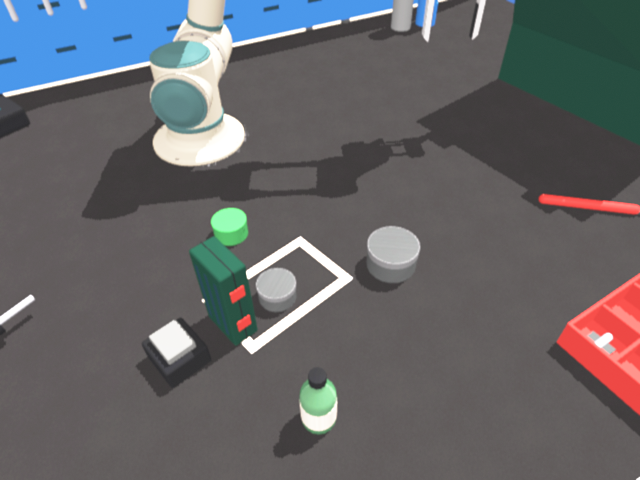

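View pics/side0.png

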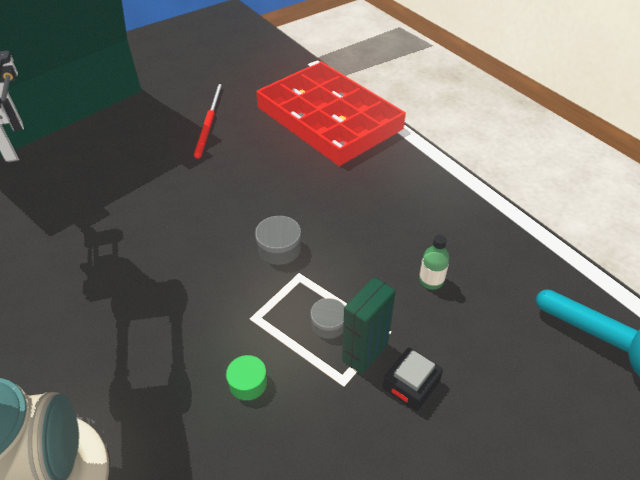

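Candidates for the tin: bright green tin (scene 230,227; side 246,377), large grey tin (392,254; 278,238) and small grey tin inside the tape (276,290; 328,317). I choose the small grey one. Next is a close crop to check that choice and get the corners.

```bash
python3 - <<'E'
from h import *
S=cv2.imread("pics/scene0.png");D=cv2.imread("pics/side0.png")
a=cv2.resize(S[225:375,140:360][:, :200],(800,600),interpolation=cv2.INTER_CUBIC)
a=cv2.resize(S[220:400,140:360],None,fx=1.8,fy=3/1.0,interpolation=cv2.INTER_CUBIC) if 0 else S[225:375,140:340]
b=D[265:415,250:450]
c=np.hstack([cv2.resize(x,(400,300),interpolation=cv2.INTER_CUBIC) for x in(a,b)])
cv2.imwrite("pics/crop1.png",c)
P=[]
for n,I,(x0,y0,x1,y1) in(("scene",S,(200,232,360,355)),("side",D,(245,268,396,390))):
    m=ctrl.camera_model(n)
    hsv=cv2.cvtColor(I,cv2.COLOR_BGR2HSV)
    M=((hsv[...,2]>185)&(hsv[...,1]<45)).astype(np.uint8)
    k=np.zeros_like(M);k[y0:y1,x0:x1]=M[y0:y1,x0:x1]
    nn,L,st,ce=cv2.connectedComponentsWithStats(k,connectivity=8); print(n,st[1:].tolist())
    v,u=np.nonzero(k); p=np.array([hit(m,x,y)[:2] for x,y in zip(u,v)],np.float32)
    P.append(p); r=cv2.minAreaRect(p);print(n,r); print(cv2.boxPoints(r).round(1).tolist())
    # dark green case outline
    G=((hsv[...,0]>60)&(hsv[...,0]<95)&(hsv[...,1]>90)&(hsv[...,2]<125)&(hsv[...,2]>15)).astype(np.uint8)
    g=np.zeros_like(G);g[225:385,190:400]=G[225:385,190:400]
    cs=cv2.findContours(g,0,2)[0];c=max(cs,key=cv2.contourArea);h=cv2.convexHull(c)
    print("case",cv2.contourArea(c),cv2.approxPolyDP(h,2.5,True)[:,0].tolist())
r=cv2.minAreaRect(np.vstack(P));print(r,cv2.boxPoints(r).round(1).tolist())
E
```

```text
scene [[242, 236, 111, 118, 2447], [256, 269, 40, 30, 913], [202, 299, 3, 4, 9]]
scene ((508.9054870605469, -12.747573852539062), (145.43992614746094, 225.1326904296875), 15.809605598449707)
[[408.29998779296875, 75.69999694824219], [469.6000061035156, -140.89999389648438], [609.5, -101.19999694824219], [548.2000122070312, 115.4000015258789]]
case 2348.5 [[203, 242], [244, 265], [256, 330], [237, 344], [209, 316], [190, 249]]
side [[250, 273, 106, 113, 1819], [389, 331, 2, 3, 4]]
side ((511.5091552734375, -12.326568603515625), (141.14923095703125, 221.46388244628906), 15.757804870605469)
[[413.5, 75.0999984741211], [473.70001220703125, -138.10000610351562], [609.5, -99.69999694824219], [549.4000244140625, 113.4000015258789]]
case 1486.0 [[385, 284], [394, 290], [387, 344], [360, 372], [357, 370], [356, 314]]
((509.083984375, -12.701507568359375), (146.00311279296875, 224.9244842529297), 15.720992088317871) [[408.29998779296875, 75.80000305175781], [469.29998779296875, -140.6999969482422], [609.7999877929688, -101.19999694824219], [548.9000244140625, 115.30000305175781]]
```

View pics/crop1.png

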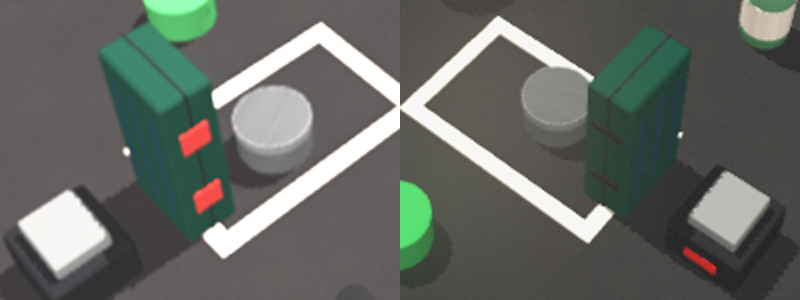

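The crop confirms the small grey tin: one tin lies inside the tape, with its top centre near scene (276,284) and side (329,313). The case stands at the rectangle's -y end. Next I turn the corners into points.

```bash
python3 - <<'E'
from h import *
c=np.array([510.5,-12.5]);t=np.radians(15.75);R=np.array([[np.cos(t),-np.sin(t)],[np.sin(t),np.cos(t)]])
s=ctrl.camera_model("scene");d=ctrl.camera_model("side")
def sh(n,m,pts,z):
    w=np.array([hit(m,u,v,z)[:2] for u,v in pts]);print(n,w.round(0).tolist(),"place",((w-c)@R).round(0).tolist());return w
q=lambda w:print(" mean",w.mean(0).round(1),((w.mean(0)-c)@R).round(1),"sides",np.linalg.norm(w-np.roll(w,-1,0),axis=1).round(0),"ang",[round(float(np.degrees(np.arctan2(*(b-a)[::-1]))),1) for a,b in zip(w,np.roll(w,-1,0))])
q(sh("topS",s,[(190.5,248.5),(214,238),(245,262.5),(224,280)],160))
q(sh("topD",d,[(375,278),(394.5,289.5),(364,320.5),(344,306)],160))
sh("botS",s,[(233.5,344),(256,330)],0)
sh("botD",d,[(344,366),(357.5,374)],0)
sh("tinS",s,[(276,284)],38);sh("tinD",d,[(329,313.5)],38)
sh("bigS",s,[(393,243)],45);sh("greenS",s,[(230,219)],35);sh("greenD",d,[(246,370)],35)
sh("batS",s,[(172,343)],56);sh("batD",d,[(414,370)],60)
sh("batbotS",s,[(145,350),(182,381),(209,355)],0)
sh("oilS",s,[(319,420)],0);sh("oilD",d,[(433,278)],0)
E
```

```text
topS [[510.0, -134.0], [505.0, -98.0], [571.0, -75.0], [587.0, -111.0]] place [[-33.0, -117.0], [-28.0, -81.0], [41.0, -77.0], [47.0, -116.0]]
 mean [ 543.4 -104.9] [  6.6 -97.8] sides [36. 69. 39. 81.] ang [97.5, 19.4, -65.2, -163.2]
topD [[574.0, -81.0], [584.0, -117.0], [509.0, -135.0], [501.0, -96.0]] place [[43.0, -83.0], [43.0, -120.0], [-35.0, -118.0], [-32.0, -78.0]]
 mean [ 542.1 -107.4] [  4.7 -99.9] sides [37. 78. 40. 75.] ang [-73.9, -166.0, 102.2, 12.0]
botS [[579.0, -119.0], [571.0, -78.0]] place [[37.0, -121.0], [41.0, -80.0]]
botD [[497.0, -107.0], [507.0, -133.0]] place [[-38.0, -87.0], [-36.0, -115.0]]
tinS [[528.0, -22.0]] place [[15.0, -14.0]]
tinD [[525.0, -24.0]] place [[11.0, -15.0]]
bigS [[543.0, 194.0]] place [[87.0, 190.0]]
greenS [[341.0, -36.0]] place [[-170.0, 23.0]]
greenD [[348.0, -35.0]] place [[-163.0, 22.0]]
batS [[575.0, -202.0]] place [[10.0, -200.0]]
batD [[562.0, -205.0]] place [[-2.0, -200.0]]
batbotS [[527.0, -246.0], [605.0, -209.0], [581.0, -160.0]] place [[-48.0, -229.0], [38.0, -214.0], [28.0, -161.0]]
oilS [[750.0, -55.0]] place [[219.0, -106.0]]
oilD [[756.0, -51.0]] place [[226.0, -104.0]]
```

{"api": "jog_arm", "payload": {"series": [[0.02,-0.045,0,0,0,-0.13],[0.04,-0.09,0,0,0,-0.26],[0.06,-0.135,0,0,0,-0.39],[0.08,-0.18,0,0,0,-0.52],[0.1,-0.225,0,0,0,-0.65],[0.12,-0.27,0,0,0,-0.78],[0.14,-0.315,0,0,0,-0.9],[0.16,-0.36,0,0,0,-0.939],[0.18,-0.405,0,0,0,-0.939],[0.2,-0.45,0,0,0,-0.939],[0.22,-0.495,0,0,0,-0.939],[0.24,-0.54,0,0,0,-0.939]], "fingers": 0}}

```text
time: 1.3
position: [441.0, -3.2, 404.6]
tcp_rot: [0.604, 0.797, 0.0, -0.0]
ft_force: [0.7, 0.7, 0.5]
finger_gap: 0.017
```

{"api": "jog_arm", "payload": {"series": [[0.032,-0.037,0,0,0,0],[0.032,-0.037,-0.04,0,0,0],[0.032,-0.037,-0.08,0,0,0],[0.032,-0.037,-0.12,0,0,0],[0.032,-0.037,-0.15,0,0,0],[0.032,-0.037,-0.175,0,0,0],[0.032,-0.037,-0.19,0,0,0],[0.032,-0.037,-0.193,0,0,0],[0.032,-0.037,-0.193,0,0,0]]}}

```text
time: 2.2
position: [472.8, -38.2, 211.3]
tcp_rot: [0.604, 0.797, -0.0, -0.001]
ft_force: [0.8, 0.5, -0.5]
finger_gap: 0.006
```

```bash
cat > v.py <<'E'
from h import *
import sys
n=sys.argv[1]
a=ctrl.capture("scene")[200:425,150:450];b=ctrl.capture("side")[200:425,200:500]
cv2.imwrite(f"pics/{n}.png",np.hstack([cv2.resize(x,(400,300),interpolation=cv2.INTER_CUBIC) for x in(a,b)]))
s=ctrl.state();print(s["time"],s["position"].round(1),s["ft_force"].round(1))
E
python3 v.py a1
```

```text
2.3 [473.3 -38.3 212.4] [1.  0.5 0.4]
```

View pics/a1.png

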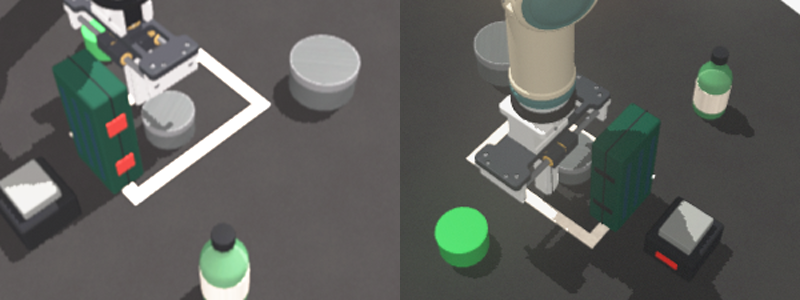

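The left half shows the fingers just behind the tin (tin at 168,117), clear of the case and the green tin. I'll push in steps.

{"api": "jog_arm", "payload": {"series": [[0.005,0.001,0,0,0,0],[0.01,0.003,0,0,0,0],[0.015,0.004,0,0,0,0],[0.02,0.006,0,0,0,0],[0.025,0.007,0,0,0,0],[0.03,0.008,0,0,0,0],[0.035,0.01,0,0,0,0],[0.04,0.011,0,0,0,0],[0.045,0.013,0,0,0,0],[0.05,0.014,0,0,0,0],[0.055,0.0155,0,0,0,0],[0.06,0.017,0,0,0,0]]}}

```text
time: 3.5
position: [533.3, -21.1, 211.7]
tcp_rot: [0.604, 0.797, 0.0, 0.0]
ft_force: [-2.5, 0.8, 1.5]
finger_gap: 0.004
```

```bash
python3 v.py a2
```

```text
3.6 [534.  -21.  211.7] [-0.4 -0.2 -0. ]
```

View pics/a2.png

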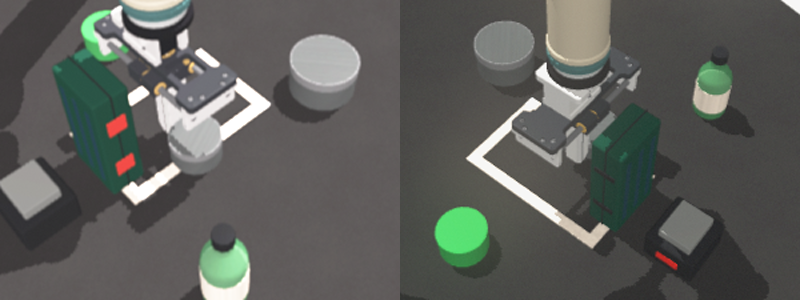

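The tin (left half, about 196,145) sits centred on the finger and now crosses the tape. I'll continue the push, then back off.

{"api": "jog_arm", "payload": {"series": [[0.006,0.0015,0,0,0,0],[0.012,0.0035,0,0,0,0],[0.018,0.005,0,0,0,0],[0.024,0.007,0,0,0,0],[0.03,0.0085,0,0,0,0],[0.036,0.01,0,0,0,0],[0.042,0.012,0,0,0,0],[0.048,0.0135,0,0,0,0],[0.054,0.015,0,0,0,0],[0.059,0.0165,0,0,0,0],[0.063,0.018,0,0,0,0],[0.064,0.018,0,0,0,0]]}}

```text
time: 4.8
position: [597.4, -3.0, 211.7]
tcp_rot: [0.603, 0.797, 0.0, 0.0]
ft_force: [-0.2, 0.7, 0.7]
finger_gap: 0.008
```

{"api": "jog_arm", "payload": {"series": [[-0.02,-0.006,0,0,0,0],[-0.03,-0.008,0.03,0,0,0],[-0.03,-0.008,0.08,0,0,0],[-0.03,-0.008,0.13,0,0,0],[-0.03,-0.008,0.18,0,0,0],[-0.03,-0.008,0.2,0,0,0],[-0.05,0.04,0.2,0,0,0],[-0.07,0.085,0.2,0,0,0],[-0.09,0.13,0.2,0,0,0],[-0.09,0.13,0.2,0,0,0]]}}

```text
time: 5.8
position: [504.2, 131.0, 412.4]
tcp_rot: [0.601, 0.799, 0.001, -0.001]
ft_force: [0.3, -0.8, 0.8]
finger_gap: 0.006
```

```bash
python3 v.py a3
```

```text
5.9 [506.5 127.7 412.3] [ 0.3 -0.7 -0.3]
```

View pics/a3.png

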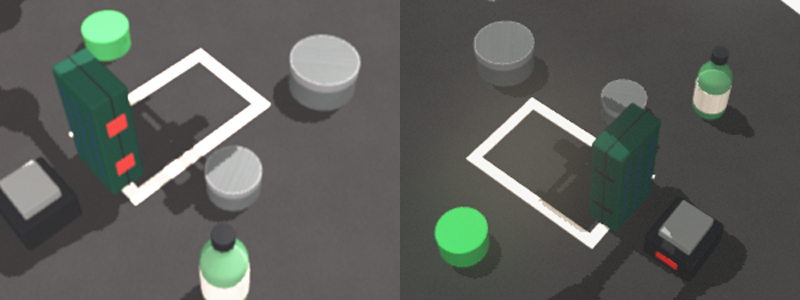

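{"api": "jog_arm", "payload": {"series": [[0.008,-0.04,0,0,0,0],[0.015,-0.085,0,0,0,0],[0.022,-0.13,0,0,0,0],[0.03,-0.175,0,0,0,0],[0.038,-0.22,0,0,0,0],[0.044,-0.255,0,0,0,0],[0.0475,-0.2745,0,0,0,0],[0.0475,-0.2745,0,0,0,0],[0.0475,-0.2745,-0.03,0,0,0],[0.0475,-0.2745,-0.06,0,0,0],[0.0475,-0.2745,-0.075,0,0,0],[0.0475,-0.2745,-0.075,0,0,0]], "fingers": 0.04}}

```text
time: 7.1
position: [553.3, -146.2, 334.4]
tcp_rot: [0.603, 0.798, -0.0, -0.003]
ft_force: [-1.1, -0.1, -0.3]
finger_gap: 0.426
```

```bash
python3 v.py a4; python3 - <<'E'
from h import *
c=np.array([510.5,-12.5]);t=np.radians(15.75);R=np.array([[np.cos(t),-np.sin(t)],[np.sin(t),np.cos(t)]])
for n,u,v in(("scene",324.75,329),("side",368,273.5)):
    w=hit(ctrl.camera_model(n),u,v,38)[:2];print(w,(w-c)@R)
E
```

```text
7.2 [ 554.5 -146.8  337.2] [-0.7 -0.3 -0.1]
[643.16757498   9.23380357] [133.58603567 -15.09353318]
[638.48064511   8.30363508] [128.82259011 -14.71655636]
```

View pics/a4.png

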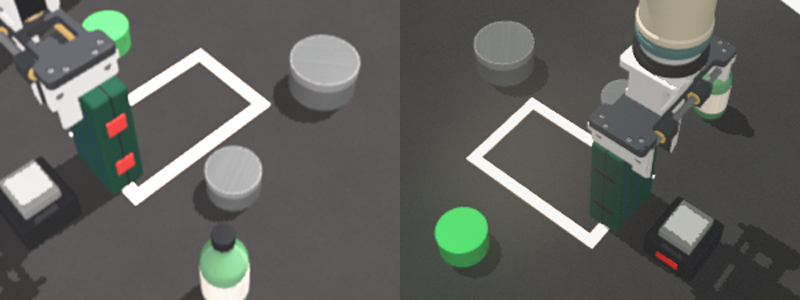

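The tin is at place x≈131, well clear of the tape. The fingers stand behind the case with nothing touched, so I start the high push along place +y.

{"api": "jog_arm", "payload": {"series": [[-0.0014,0.005,0,0,0,0],[-0.0027,0.0095,0,0,0,0],[-0.004,0.0145,0,0,0,0],[-0.0054,0.019,0,0,0,0],[-0.0068,0.024,0,0,0,0],[-0.008,0.029,0,0,0,0],[-0.0095,0.0335,0,0,0,0],[-0.011,0.0385,0,0,0,0],[-0.012,0.0435,0,0,0,0],[-0.0136,0.048,0,0,0,0],[-0.015,0.053,0,0,0,0],[-0.0163,0.058,0,0,0,0]]}}

```text
time: 8.4
position: [537.9, -89.3, 336.6]
tcp_rot: [0.604, 0.797, 0.0, -0.0]
ft_force: [-0.7, 0.3, 0.4]
finger_gap: 0.424
```

{"api": "jog_arm", "payload": {"series": [[-0.0014,0.005,0,0,0,0],[-0.0027,0.0095,0,0,0,0],[-0.0034,0.012,0,0,0,0],[-0.0034,0.012,0,0,0,0],[-0.0034,0.012,0,0,0,0],[-0.0034,0.012,0,0,0,0]]}}

```text
time: 9.0
position: [534.7, -77.8, 336.7]
tcp_rot: [0.604, 0.797, 0.0, 0.0]
ft_force: [0.2, 0.1, 0.5]
finger_gap: 0.423
```

```bash
python3 v.py a5
```

```text
9.1 [534.7 -77.9 336.7] [ 0.3  0.3 -0.1]
```

View pics/a5.png

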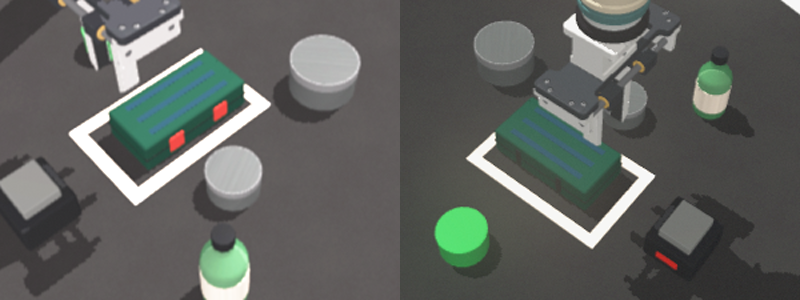

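The case lies flat inside the tape. I'll retract and check the numbers.

{"api": "jog_arm", "payload": {"series": [[0,-0.005,0.03,0,0,0],[0,-0.005,0.07,0,0,0],[0,-0.005,0.1,0,0,0],[0,-0.005,0.1,0,0,0],[0,-0.005,0.1,0,0,0]]}}

```text
time: 9.6
position: [534.6, -82.8, 437.0]
tcp_rot: [0.604, 0.797, 0.0, 0.001]
ft_force: [-0.5, -0.1, -1.2]
finger_gap: 0.426
```

```bash
python3 - <<'E'
from h import *
c=np.array([510.5,-12.5]);t=np.radians(15.75);R=np.array([[np.cos(t),-np.sin(t)],[np.sin(t),np.cos(t)]])
S=ctrl.camera_model("scene")
for u,v in[(110,114),(200,47),(243,83),(150,152)]: print("case",((hit(S,150+.75*u,200+.75*v,45)[:2]-c)@R).round())
for n,p in(("scene",(324.75,329)),("side",(368,273.5))):
    I=ctrl.capture(n);J=cv2.imread(f"pics/{n}0.png")
    d=cv2.absdiff(I,J).max(2)
    b=(slice(355,440),slice(295,345)) if n=="scene" else (slice(235,295),slice(418,450))
    k=(slice(320,384),slice(142,210)) if n=="scene" else (slice(345,410),slice(385,445))
    print(n,"diff oil",(d[b]>50).mean().round(3),"battery",(d[k]>50).mean().round(3))
s=ctrl.state();print(s["time"],s["position"].round(),s["ft_force"].round(1))
ctrl.close_job()
E
```

```text
case [-26. -71.]
case [-39.  85.]
case [47. 82.]
case [ 52. -70.]
scene diff oil 0.0 battery 0.096
side diff oil 0.0 battery 0.078
9.7 [534. -83. 435.] [ 0.4 -0.7 -0.5]
the job is handed in; nothing more can be done
```

The job is done and handed in at 9.7 s; no verdict is reported. I pushed the small grey tin out of the rectangle with closed fingers, then tipped the case with two spread fingers high on its back face.

- **Tin:** it sits at place x ≈ 129–134 mm, y ≈ -15 mm, so its rim is about 27 mm clear of the tape. It looked flat and unchanged in the last picture viewed, taken just after the case fell.
- **Case:** it fell flat onto a broad face. Its top corners measure place x from -39 to +52 mm and y from -71 to +85 mm, inside the ±70 by ±110 mm limits. One corner I picked by eye (x = -26 mm) disagrees with the 80 mm width by several millimetres. That is a picking error, and the margins cover it.
- **Oil bottle:** its image did not change at all.
- **Battery:** 8–10% of the pixels in its crops changed. I put that down to the case and arm shadows having moved. In the last view it stands where it was, and the fingers stayed above its height.
- **Robot:** the arm was raised well clear, and the wrist force read about 0 N at hand-in.

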